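# Reset the tripped outlet under the push-latch cover

### The arm

A 6-joint arm with a two-finger parallel gripper is mounted at the origin on a cart in front of the work surface, level with it; the furniture and walls round the work are solid. World frame = base frame: x ahead of the robot, y to its left, z up, the work surface at z = 0. Lengths are in m, angles in rad, forces in N, time in s.
With the tool pointing down it reaches from about 0.35 to 0.775 m from the base axis. Payload 5.5 kg.
Tool frame: the origin (TCP) lies on the centre line of the jaws, within the pads' length; the fingertips stand 11 mm ahead of it and the grasp point (between the pads) lies 8 mm behind it; z points along the fingers, y is the line along which they close (so a half turn about z gives the same grasp; the last joint's range is limited). The gripper opens to 85 mm and grips with 20 to 120 N. Pads are 22 mm wide; open, the fingers measure 114 mm over their backs; the gripper's body (76 mm by 85 mm) begins 54 mm behind the grasp point. The pads swing forward as they close: fully open they stand 13 mm farther back than shut.
Start: joints at [-1.415, 0.313, 0.046, 1.304, 0, 1.431], TCP at [0.168, -0.55, 0.242] pointing down, gripper open.
Joint ranges: [-2.76, 2.76], [-0.86, 1.69], [-1.03, 1.26], [-2.2, 2.34], [-1.47, 1.5], [-3.14, 3.14]. Speed limits (rad/s): [2.57, 2.57, 3.14, 3.14, 3.14, 3.14].

### API

Orientations are given as a unit quaternion [w, x, y, z].
In Python, from workcell import get_state, eyes, env gives the robot as it stands.
- The arm moves only by the shell command python3 -m inch 'ROWS' [OPENING] [FORCE]. ROWS is JSON, one flat list of numbers, 4 for each row, row after row: the shift along the tool's x, y, z in cm, then the turn about the tool's z in rad. A call has exactly 5 rows; each row shifts and turns the commanded pose from where the row before left it, along the tool's axes as they then stand; what a row does not reach is not made up. A row lasts 1/12 s, in which the tool goes at most 41.7 mm and 7.16 degrees, less where a joint would pass 70% of its speed; a pose out of reach is approached as far as the arm can. A call is refused whole if a number of a shift passes 4.17 or a number of a turn 0.125, either way. A call with a gripper value outside its range is refused whole. OPENING is the opening, from -1 (shut) to 1 (fully open), set as the call begins (- or left out, the last holds). The fingers move at their own pace and stop on an object; FORCE is the grip in N (left out, the last holds). Time passes only in rows, so rows that do not move let the fingers close, or fill a call up. It gives the time, the measured TCP pose, the force, the opening and the grip force at its end, in the units of the state.
- get_state(): the state, without advancing time (a new reading comes with each control period).
- eyes.read_camera(name): name is "side" or "top" or "wrist"; returns the picture (420x560x3 uint8, red, green, blue); there is no depth.
- eyes.camera_info(name): a dict with "fovy" (degrees; the focal length in pixels is half the picture's height over the tangent of half this angle, whatever the lens; pixels are square), "cx", "cy" (the principal point, pixels), "D" ([k1, k2, p1, p2, k3] as OpenCV has them; the pictures are not rectified), "xyz" and "orientation" of the camera in the world. Camera axes: x right, y down, z forward; pixel columns grow to the right and rows downward; lengths in m; the calibration is good to about 2 mm. A picture is of the moment at which its call begins: read the wrist's pose just before it. camera_info takes no time and is no camera call; for the wrist camera it gives the pose at the moment of the call.
- env.hand_in(): hands the job in; it is judged then, once.
The state is a dict: "clock": time; "joint_pos": joint angles; "qvel": joint speeds; "tau": joint torques, N m; "tcp_pos": TCP position; "orientation": TCP orientation; "wrist_force": force on the tool from outside, world axes, zero at the start; "ft_torque": the same for the moment, N m; "finger_gap": finger opening in m; "grip_force": force on a finger pad.
Only numpy, scipy, OpenCV 4.12 (cv2) and the standard library are available. Lean on these libraries where they do the work, as an engineer would, in place of code of your own. Each camera call takes 0.05 s, during which the arm holds its last target. There are 200 camera calls.

### The job

One outlet of the bench power box has tripped. Press the smoked cover at its ring mark so that it pops open, push the reset button that stands out (its white collar shows) all the way in, then swing the cover back down and press it again so that it latches shut. Leave the things lying round the box where they are.

Things in the scene. Friction and masses are not known exactly. Their poses are not given: they have to be found in the camera images.
- power_box: grey metal power box with three white round outlets in its front, screwed down; 145 (x) x 184 (y) mm, top deck 50 mm above the bench, dark foot plate 214 mm wide. Origin: centre of its underside. -x is the front with the outlets, +x the back with the cover's hinge, z up. The well under the cover holds three red reset buttons, at x = 2 mm and y = -45, 0, +45 mm; any one may be the tripped one.
- cover (a joint): cover angle, rad: 0 latched shut (rests within 0.006 of it), 1.85 fully open, -0.075 hard stop when pressed in. Push-push latch: a shut cover pressed past -0.04 and let go springs fully open by itself in about 1.5 s; an open one swung down, pressed past -0.04 and let go stays latched at 0; otherwise it opens again; easing off counts as letting go. Moving it takes 1 to 4 N at the ring mark.
- cover_press (a point): light ring (21 mm across) on the smoked cover's outer face, on its centre line, 24 mm from the front edge, 80 mm from the hinge: the place to press. 72 mm above the bench when shut; 6 mm lower at the stop. Moves with the cover: x runs along it towards the hinge, z out of its outer face. The cover is a plate 104 (x) x 150 (y) x 4 mm with a 9 mm skirt.
- cover_hinge (a point): middle of the cover's hinge line, fixed to the box (x = +52 mm, y = 0, 64 mm above the bench), axes as the box's; the hinge runs along y. The cover's outer face lies 8 mm off the hinge line. Fully open (106 degrees) the cover leans a little back, its upper edge 164 mm above the bench; to swing it down, push it from behind, from the +x side.
- breaker_b_button (a joint): travel of the tripped reset button straight down, m: 0 is tripped (standing out), 0.0062 is its stop, all the way in. It is stiff, needs 4 to 6 N to move, and stays where it is left.
- tripped_button (a point): centre of the top of the tripped reset button: red cap 13 mm across on a white collar, 64 mm above the bench tripped, 57 mm when in. The two healthy ones, 45 mm apart, show only their red cap 57 mm above the bench and do not move. The well (88 x 138 mm) has a rim 57 mm above the bench and, at the middle of its front, a steel catch 60 mm above the bench.
- watch_case: loose steel watch head 42 x 37 x 8 mm lying beside the box; origin at the centre of its underside. To be left alone.
- oiler: loose small white oil bottle, 20 mm across, 38 mm tall, beside the box; origin at the centre of its underside. To be left alone.
- jar: loose clear parts jar, 41 mm across, 21 mm tall, beside the box; origin at the centre of its underside. To be left alone.
- tweezers: loose black tweezers, 10 x 116 x 7 mm, lying beside the box; origin at the centre of their underside, length along their y. To be left alone.

How it is judged:
On the way, in this order (a step that is already met when the one before it is completed fails the run):
1. the cover has popped open, the button still standing out (value of joint cover above 1.5 rad and value of joint breaker_b_button below 0.002 m), for 0.2 s.
2. the tripped button has been pushed in with the cover open (value of joint breaker_b_button above 0.005 m and value of joint cover above 1.2 rad), for 0.2 s.
At the end, for the whole second after the job is handed in: the cover is latched shut (within 0.015 rad of 0), the reset button has stayed in (over 5 mm), and the watch head, oil bottle, jar and tweezers lie within 15 mm of where they were (value of joint cover between -0.015 and 0.015 rad and value of joint breaker_b_button above 0.005 m and distance of each of watch_case, oiler, jar, tweezers from where it was at the start of the episode below 0.015 m); the robot touches nothing.
It fails at once if something lying round the box was moved or lifted by more than 15 mm (distance of any of watch_case, oiler, jar, tweezers from where it was at the start of the episode above 0.015 m).
It also fails if it takes over 48 s, if anything falls off the work surface, if the arm or the gripper's body presses on something with over 40 N, if the wrist force passes 120 N, or if a joint passes its speed limit or range.

## Working session

There is one attempt and no reset: what is moved stays moved. The work goes in short steps, Python scripts to look and compute and a shell command to move; the robot and the scene stay as the last step left them, time stands still between calls to the robot, and variables do not carry over. Pictures are saved under pics/ and viewed, at most 10 in all, crops included, and the job is handed in when it is done.

```bash
mkdir -p pics; ls
python3 - <<'E'
from workcell import get_state, eyes, env
import cv2,numpy as np
s=get_state();print(s['clock'],s['tcp_pos'],s['orientation'],s['finger_gap'],s['wrist_force'])
for n in("top","side"):
    i=eyes.read_camera(n);cv2.imwrite(f"pics/{n}0.png",i[:,:,::-1]);print(n,eyes.camera_info(n))
print(eyes.camera_info("wrist"))
E
```

```text
pics
0.0 [ 0.16754552 -0.54953167  0.24140291] [-9.20081501e-04  9.89078300e-01  1.47388163e-01 -1.18834858e-06] 0.08544714121675691 [-0.70650471 -0.38529113 -0.1157002 ]
top {'fovy': 44.05787189115387, 'cx': 275.20926387922043, 'cy': 213.03952948600372, 'D': array([-0.15544168,  0.        ,  0.        ,  0.        ,  0.        ]), 'xyz': array([0.44871723, 0.15129015, 0.92624694]), 'orientation': array([ 0.05106664, -0.70048339,  0.71108218, -0.03282318])}
side {'fovy': 43.80057232022984, 'cx': 280.2194607011706, 'cy': 209.63049983646113, 'D': array([-0.14146445,  0.        ,  0.        ,  0.        ,  0.        ]), 'xyz': array([0.16923608, 0.83373726, 0.45600112]), 'orientation': array([ 0.12780278, -0.20164516,  0.82174564, -0.51743577])}
{'fovy': 64.15171499943261, 'cx': 279.4505322796313, 'cy': 209.89261118642668, 'D': array([-0.02590428,  0.        ,  0.        ,  0.        ,  0.        ]), 'xyz': array([ 0.24307703, -0.52638743,  0.37283569]), 'orientation': array([ 0.12574369,  0.79337924, -0.58809094, -0.0942706 ])}
```

View pics/top0.png

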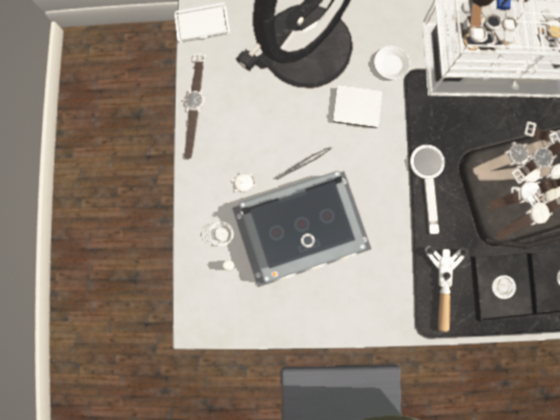

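View pics/side0.png

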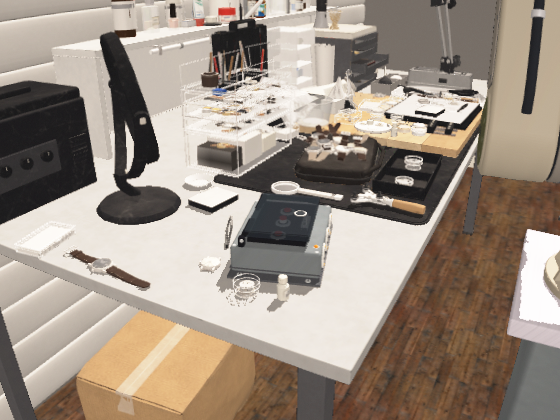

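The top view shows the box centred near (302,228), the ring at (308,240), buttons at (277,232), (302,224) and (327,216), and the hinge edge at the top. The tweezers (303,163), watch head (243,183), jar (218,233) and oiler (228,265) lie round it. In the side view the ring is at (300,213). Next I locate the ring and zoom in.

```bash
cat > h.py <<'E'
from workcell import get_state, eyes, env
import cv2,numpy as np
from scipy.spatial.transform import Rotation as R
def rot(q): return R.from_quat([q[1],q[2],q[3],q[0]]).as_matrix()
def cam(n,ci=None):
    c=ci or eyes.camera_info(n);f=210/np.tan(np.radians(c['fovy'])/2)
    return np.array([[f,0,c['cx']],[0,f,c['cy']],[0,0,1]]),c['D'],rot(c['orientation']),c['xyz']
def cast(n,px,z,ci=None):
    K,D,Rm,t=cam(n,ci)
    u=cv2.undistortPoints(np.array(px,float).reshape(-1,1,2),K,D)[:,0]
    d=np.c_[u,np.ones(len(u))]@Rm.T
    return t+d*((z-t[2])/d[:,2])[:,None]
def proj(n,P,ci=None):
    K,D,Rm,t=cam(n,ci)
    return cv2.projectPoints((np.atleast_2d(P)-t)@Rm,np.zeros(3),np.zeros(3),K,D)[0][:,0]
E
python3 - <<'E'
from h import *
np.set_printoptions(precision=4,suppress=True)
print("ring",cast("top",[(308,240)],.072))
print("ring side",cast("side",[(300,213)],.072))
b=cast("top",[(277,232),(302,224),(327,216)],.057);print("btn",b)
d=b[2]-b[0];print(np.degrees(np.arctan2(d[1],d[0])),np.linalg.norm(d))
print("deck corners",cast("top",[(236,212),(343,175),(369,247),(262,284)],.03))
print("things",cast("top",[(303,163),(243,183),(218,233),(228,265)],.01))
i=cv2.imread("pics/top0.png")
a=cv2.resize(i[165:295,195:385],None,fx=4,fy=4,interpolation=cv2.INTER_CUBIC);cv2.imwrite("pics/z1.png",a)
E
```

```text
ring [[0.5052 0.1193 0.072 ]]
ring side [[0.506  0.1197 0.072 ]]
btn [[0.5205 0.1705 0.057 ]
 [0.5333 0.1283 0.057 ]
 [0.5461 0.0859 0.057 ]]
-73.12804916219491 0.08840544371303181
deck corners [[0.5588 0.2422 0.03  ]
 [0.6211 0.0538 0.03  ]
 [0.494  0.0124 0.03  ]
 [0.4334 0.1981 0.03  ]]
things [[0.6481 0.123  0.01  ]
 [0.6135 0.2314 0.01  ]
 [0.5241 0.2765 0.01  ]
 [0.4671 0.2589 0.01  ]]
```

View pics/z1.png

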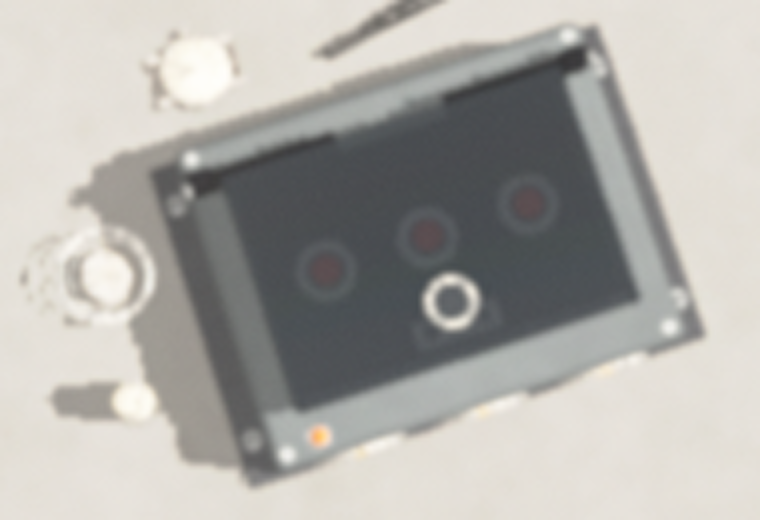

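The zoom shows all three red buttons through the smoked cover, with the tripped one not clear yet. The ring is at (0.5055, 0.1195) in both views and the box yaw is about 16.9°. The tool x axis already lies along box x. I move over the ring with the gripper shut.

```bash
R='[2.07,-2.17,0,0,2.07,-2.17,0,0,2.07,-2.17,0,0,2.07,-2.17,0,0,2.07,-2.17,0,0]'
python3 -m inch '[2.07,-2.17,0,0,2.07,-2.17,0,0,2.07,-2.17,0,0,2.07,-2.17,0,0,2.07,-2.17,0,0]' -1 30
python3 -m inch '[2.07,-2.17,0,0,2.07,-2.17,0,0,2.07,-2.17,0,0,2.07,-2.17,0,0,2.07,-2.17,0,0]'
python3 -m inch '[2.07,-2.17,0,0,2.07,-2.17,0,0,2.07,-2.17,0,0,2.07,-2.17,0,0,2.07,-2.17,0,0]'
python3 -m inch '[2.07,-2.17,0,0,2.07,-2.17,0,0,2.07,-2.17,0,0,2.07,-2.17,0,0,2.07,-2.17,0,0]'
python3 -m inch '[2.07,-2.17,0,0,2.07,-2.17,0,0,2.07,-2.17,0,0,2.07,-2.17,0,0,2.07,-2.17,0,0]'
```

```text
clock: 0.52
tcp_pos: [0.2352, -0.4146, 0.2418]
orientation: [-0.0, 0.989, 0.147, -0.0]
wrist_force: [0.7, -0.1, 0.8]
finger_gap: 0.0259
grip_force: 0.0
clock: 0.93
tcp_pos: [0.3026, -0.2806, 0.242]
orientation: [-0.0, 0.989, 0.147, -0.0]
wrist_force: [0.9, 0.1, -0.2]
finger_gap: 0.0001
grip_force: 0.0
clock: 1.35
tcp_pos: [0.3699, -0.1466, 0.2421]
orientation: [-0.0, 0.989, 0.147, -0.0]
wrist_force: [1.3, -1.1, -0.2]
finger_gap: 0.0003
grip_force: 0.0
clock: 1.77
tcp_pos: [0.4372, -0.0126, 0.242]
orientation: [0.0, 0.989, 0.147, -0.0]
wrist_force: [0.6, -0.7, 0.8]
finger_gap: -0.0
grip_force: 0.0
clock: 2.18
tcp_pos: [0.5046, 0.1213, 0.2418]
orientation: [0.0, 0.989, 0.147, -0.0]
wrist_force: [0.7, -0.6, 0.1]
finger_gap: 0.0001
grip_force: 0.0
```

Run:
```python
from h import *
ci=eyes.camera_info("wrist");i=eyes.read_camera("wrist");cv2.imwrite("pics/w1.png",i[:,:,::-1])
import pickle;pickle.dump(ci,open("w1.pkl","wb"))
print(ci['xyz'],proj("wrist",[[.5055,.1195,.072],[.5339,.128,.06]],ci))
```

```text
[0.58023017 0.14473624 0.37311419] [[282.06999473 189.58315652]
 [282.18613539 155.58666712]]
```

View pics/w1.png

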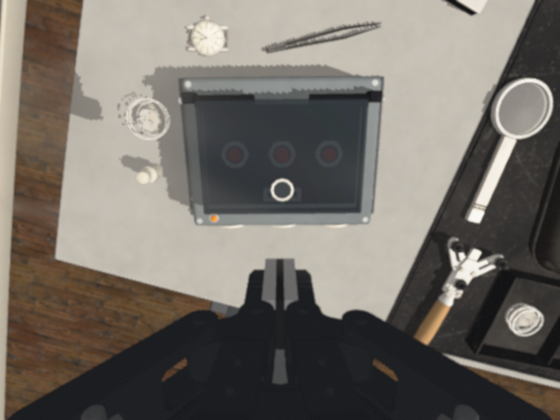

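The wrist view shows the ring at (282,190), within 1 px of the prediction, and buttons at (234,154), (282,154) and (329,154). I descend to just above the ring.

```bash
python3 -m inch '[0,0.2,3.0,0,0,0,3.0,0,0,0,3.0,0,0,0,3.0,0,0,0,2.0,0]'
python3 -m inch '[0,0,0.5,0,0,0,0.2,0,0,0,0.2,0,0,0,0.2,0,0,0,0,0]'
python3 -c "
from h import *
import json
print(cast('side',[(0,0)],0)[0][:1])"
```

```text
clock: 2.65
tcp_pos: [0.5031, 0.1176, 0.0992]
orientation: [-0.0, 0.989, 0.147, -0.002]
wrist_force: [0.1, 0.8, 0.4]
finger_gap: -0.0002
grip_force: 0.0
clock: 3.07
tcp_pos: [0.5061, 0.1178, 0.0924]
orientation: [0.0, 0.989, 0.147, 0.001]
wrist_force: [0.8, -0.5, 0.2]
finger_gap: 0.0001
grip_force: 0.0
[11.72759602]
```

```bash
python3 -m inch '[0,0,0.3,0,0,0,0.3,0,0,0,0.3,0,0,0,0.2,0,0,0,0,0]'
```

```text
clock: 3.48
tcp_pos: [0.5052, 0.1178, 0.0801]
orientation: [0.0, 0.989, 0.147, 0.0]
wrist_force: [1.0, -0.8, 0.7]
finger_gap: -0.0001
grip_force: 0.7
```

```bash
python3 -m inch '[0,0,0.1,0,0,0,0.1,0,0,0,0.1,0,0,0,0,0,0,0,0,0]'
```

```text
clock: 3.9
tcp_pos: [0.5051, 0.1177, 0.0774]
orientation: [0.0, 0.989, 0.147, 0.0]
wrist_force: [-0.4, -0.3, 2.6]
finger_gap: 0.0002
grip_force: 1.5
```

```bash
python3 -m inch '[0,0,0.1,0,0,0,0.1,0,0,0,0,0,0,0,0,0,0,0,0,0]'
```

```text
clock: 4.32
tcp_pos: [0.5052, 0.1177, 0.077]
orientation: [0.0, 0.989, 0.147, 0.001]
wrist_force: [-5.0, -2.3, 15.5]
finger_gap: -0.0001
grip_force: 8.2
```

At the stop. Now I let go fast, up and back.

```bash
python3 -m inch '[0,0,-2,0,0,0,-4,0,-1,0,-4,0,-1,0,-4,0,-1,0,-3,0]'
python3 -m inch '[-1,0,0,0,-1,0,0,0,-1,0,0,0,0,0,0,0,0,0,0,0]'
python3 -m inch '[0,0,0,0,0,0,0,0,0,0,0,0,0,0,0,0,0,0,0,0]'
python3 -m inch '[0,0,0,0,0,0,0,0,0,0,0,0,0,0,0,0,0,0,0,0]'
python3 - <<'E'
from h import *
ci=eyes.camera_info("wrist");i=eyes.read_camera("wrist");cv2.imwrite("pics/w2.png",i[:,:,::-1])
import pickle;pickle.dump(ci,open("w2.pkl","wb"))
c=R.from_euler('z',16.9,degrees=True).as_matrix()
o=np.array([.5055,.1195,0])+c@[.028,0,0]
for y in(-.045,0,.045):
  for z in(.057,.064): print(y,z,(o+c@[.002,y,z]).round(4),proj("wrist",o+c@[.002,y,z],ci).round(1))
E
```

```text
clock: 4.73
tcp_pos: [0.4764, 0.1091, 0.2481]
orientation: [0.0, 0.989, 0.147, 0.001]
wrist_force: [0.9, 0.9, 1.7]
finger_gap: -0.0004
grip_force: 0.0
clock: 5.15
tcp_pos: [0.4465, 0.1002, 0.2439]
orientation: [-0.0, 0.989, 0.147, -0.001]
wrist_force: [0.3, 0.1, -0.1]
finger_gap: 0.0001
grip_force: 0.0
clock: 5.57
tcp_pos: [0.4479, 0.1004, 0.245]
orientation: [0.0, 0.989, 0.147, -0.0]
wrist_force: [0.7, 0.4, 0.9]
finger_gap: -0.0
grip_force: 0.0
clock: 5.98
tcp_pos: [0.4477, 0.1003, 0.2453]
orientation: [0.0, 0.989, 0.147, 0.0]
wrist_force: [-0.1, -0.5, 0.3]
finger_gap: -0.0001
grip_force: 0.0
-0.045 0.057 [0.5473 0.0852 0.057 ] [[328.3  87. ]]
-0.045 0.064 [0.5473 0.0852 0.064 ] [[329.4  86.7]]
0 0.057 [0.5342 0.1282 0.057 ] [[278.2  87. ]]
0 0.064 [0.5342 0.1282 0.064 ] [[278.2  86.6]]
0.045 0.057 [0.5211 0.1713 0.057 ] [[228.2  87. ]]
0.045 0.064 [0.5211 0.1713 0.064 ] [[227.   86.7]]
```

View pics/w2.png

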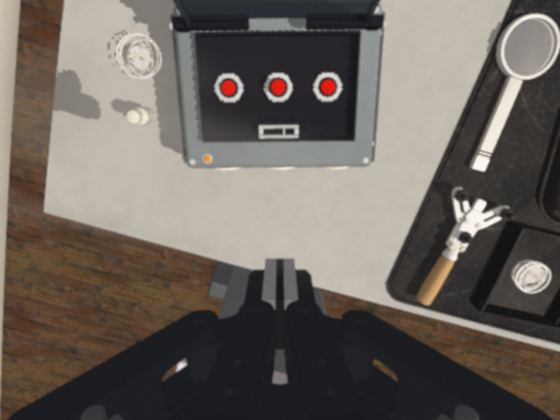

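The cover stands open. Buttons show at (229,88), (278,87) and (328,87), each inside a light ring. I zoom in to tell which stands out.

Run:
```python
from h import *
w=cv2.imread("pics/w2.png")[62:112,200:355]
i=eyes.read_camera("side")[:,:,::-1];cv2.imwrite("pics/s2.png",i)
c=R.from_euler('z',16.9,degrees=True).as_matrix();o=np.array([.5055,.1195,0])+c@[.028,0,0]
p=[proj("side",o+c@[.002,y,.06])[0] for y in(-.045,0,.045)];print(p)
u,v=np.mean(p,0).astype(int);s=i[v-35:v+35,u-55:u+55]
f=lambda a:cv2.resize(a,(775,int(775*a.shape[0]/a.shape[1])) ,interpolation=cv2.INTER_CUBIC)
a=np.vstack([f(w),f(s)]);a=cv2.resize(a,None,fx=590/a.shape[0],fy=590/a.shape[0]);cv2.imwrite("pics/z2.png",a)
```

```text
[array([287.35594196, 206.83209829]), array([282.74789095, 217.95153063]), array([277.7067949 , 230.11343797])]
```

View pics/z2.png

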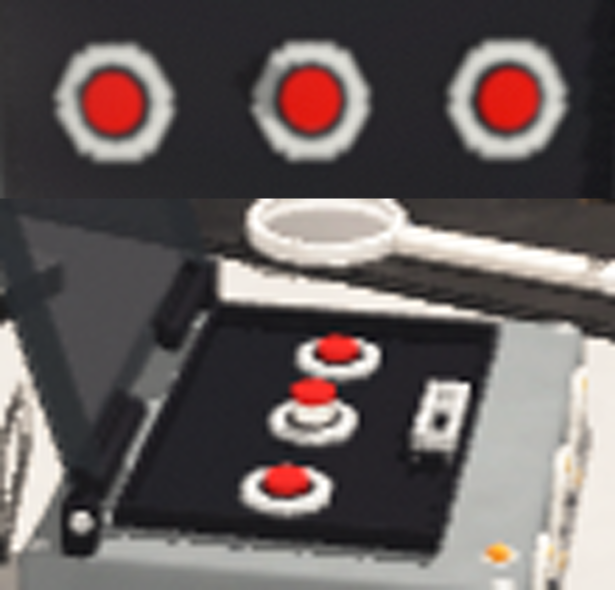

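The middle button is the tripped one, its red cap raised on a white collar in the side crop. I go over it.

```bash
python3 -m inch '[3.0,-0.1,0,0,3.0,0,0,0,3.0,0,0,0,0,0,3.5,0,0,0,3.5,0]'
python3 -m inch '[0,0,3.5,0,0,0,3.0,0,0,0,1.5,0,0,0,1.0,0,0,0,0,0]'
```

```text
clock: 6.5
tcp_pos: [0.5378, 0.1281, 0.1766]
orientation: [0.0, 0.989, 0.148, 0.004]
wrist_force: [-0.5, -0.7, -1.4]
finger_gap: 0.0
grip_force: 0.0
clock: 6.92
tcp_pos: [0.5319, 0.1273, 0.083]
orientation: [-0.0, 0.989, 0.147, -0.002]
wrist_force: [-1.4, 0.2, 0.4]
finger_gap: -0.0
grip_force: 0.0
```

```bash
python3 -m inch '[0.1,0,0.3,0,0,0,0.3,0,0,0,0.3,0,0,0,0.2,0,0,0,0.2,0]'
python3 -m inch '[0,0,0.1,0,0,0,0.1,0,0,0,0,0,0,0,0,0,0,0,0,0]'
```

```text
clock: 7.33
tcp_pos: [0.5352, 0.1279, 0.0731]
orientation: [0.0, 0.989, 0.147, 0.001]
wrist_force: [-1.4, -0.8, 4.2]
finger_gap: -0.0003
grip_force: 2.0
clock: 7.75
tcp_pos: [0.5352, 0.1278, 0.0707]
orientation: [0.0, 0.989, 0.147, 0.001]
wrist_force: [1.8, 0.3, 3.4]
finger_gap: -0.0001
grip_force: 1.9
```

```bash
python3 -m inch '[0,0,0.1,0,0,0,0.1,0,0,0,0.1,0,0,0,0,0,0,0,0,0]'
```

```text
clock: 8.17
tcp_pos: [0.5352, 0.1279, 0.0681]
orientation: [0.0, 0.989, 0.147, 0.001]
wrist_force: [0.4, 0.4, 9.3]
finger_gap: 0.0002
grip_force: 4.4
```

```bash
python3 -m inch '[0,0,0.1,0,0,0,0.1,0,0,0,0,0,0,0,0,0,0,0,0,0]'
```

```text
clock: 8.58
tcp_pos: [0.5353, 0.1279, 0.0679]
orientation: [0.0, 0.989, 0.147, 0.001]
wrist_force: [-4.5, -0.2, 21.8]
finger_gap: -0.0002
grip_force: 10.9
```

The button is at its stop (22 N). I lift and go over behind the cover.

```bash
python3 -m inch '[0,0,-3.5,0,0,0,-3.5,0,0,0,-3.5,0,0,0,-3.5,0,0,0,-3.5,0]'
python3 -m inch '[0,0,0,0,2.8,0,0,0,2.8,0,0,0,2.8,0,0,0,2.8,0,0,0]'
python3 -m inch '[0,0,0,0,0,0,0,0,0,0,0,0,0,0,0,0,0,0,0,0]'
python3 - <<'E'
from h import *
i=eyes.read_camera("side")[:,:,::-1];cv2.imwrite("pics/s3.png",cv2.resize(i[60:300,100:420],None,fx=2.4,fy=2.4))
E
```

```text
clock: 9.0
tcp_pos: [0.5329, 0.1276, 0.2407]
orientation: [-0.0, 0.989, 0.147, -0.002]
wrist_force: [1.7, -0.2, -0.0]
finger_gap: 0.0
grip_force: 0.0
clock: 9.42
tcp_pos: [0.6416, 0.1607, 0.2389]
orientation: [0.0, 0.989, 0.147, -0.001]
wrist_force: [0.6, 0.1, 0.9]
finger_gap: 0.0003
grip_force: 0.0
clock: 9.83
tcp_pos: [0.6405, 0.1602, 0.2406]
orientation: [0.0, 0.989, 0.147, -0.0]
wrist_force: [-0.7, 0.4, 0.3]
finger_gap: -0.0002
grip_force: 0.0
```

View pics/s3.png

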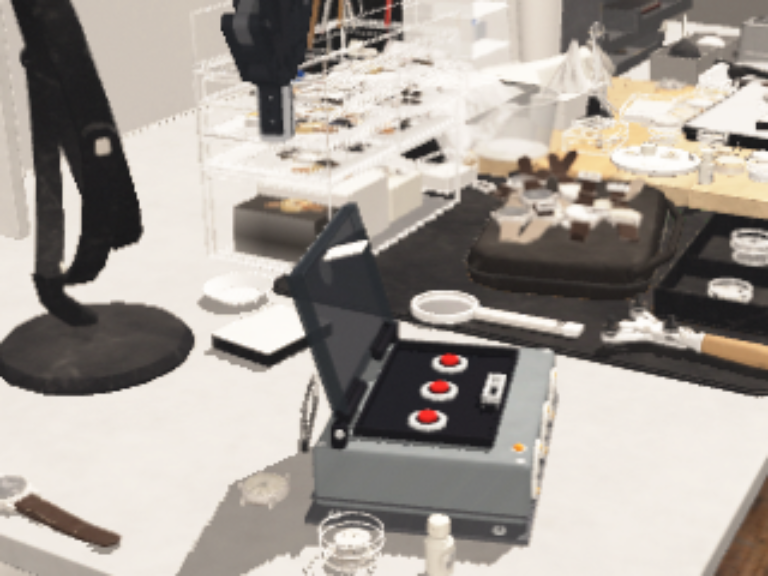

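The middle cap now sits level with the others. The fingers hang clear behind the open cover. I lower them and start pushing.

```bash
python3 -m inch '[0,0,2.5,0,0,0,3.0,0,0,0,2.7,0,0,0,0,0,0,0,0,0]'
python3 -m inch '[-1,0,0,0,-1,0,0,0,-1,0,0,0,-1.2,0,0,0,-1.1,0,0,0]'
python3 -m inch '[-1.2,0,0,0,-1.2,0,0,0,-1,0,0.2,0,-1,0,0.3,0,0,0,0,0]'
```

```text
clock: 10.3
tcp_pos: [0.6399, 0.1601, 0.1576]
orientation: [0.0, 0.989, 0.147, -0.002]
wrist_force: [0.5, -0.2, 0.6]
finger_gap: -0.0001
grip_force: 0.0
clock: 10.72
tcp_pos: [0.5931, 0.1451, 0.1624]
orientation: [0.0, 0.989, 0.147, 0.004]
wrist_force: [1.2, 0.5, 2.8]
finger_gap: -0.0001
grip_force: 1.1
clock: 11.13
tcp_pos: [0.5489, 0.1319, 0.1563]
orientation: [0.0, 0.989, 0.147, 0.002]
wrist_force: [0.5, 0.3, 1.3]
finger_gap: 0.0004
grip_force: 0.4
```

```bash
python3 -m inch '[-1.1,0,0.9,0,-0.8,0,0.9,0,-0.8,0,0.8,0,-0.6,0,1.0,0,-0.5,0,1.1,0]'
python3 -m inch '[-0.2,0,0.8,0,-0.2,0,0.7,0,0,0,0.3,0,0,0,0,0,0,0,0,0]'
```

```text
clock: 11.55
tcp_pos: [0.5143, 0.1211, 0.1089]
orientation: [0.0, 0.989, 0.147, 0.002]
wrist_force: [-0.5, -0.6, 2.7]
finger_gap: 0.0001
grip_force: 1.4
clock: 11.97
tcp_pos: [0.5091, 0.12, 0.0886]
orientation: [0.0, 0.989, 0.147, 0.0]
wrist_force: [-0.4, -0.8, 1.1]
finger_gap: 0.0001
grip_force: 0.8
```

```bash
python3 -m inch '[0,0,0.3,0,0,0,0.3,0,0,0,0.3,0,0,0,0.2,0,0,0,0.1,0]'
python3 -m inch '[0,0,0.1,0,0,0,0.1,0,0,0,0,0,0,0,0,0,0,0,0,0]'
```

```text
clock: 12.38
tcp_pos: [0.5087, 0.1199, 0.0773]
orientation: [0.0, 0.989, 0.147, 0.0]
wrist_force: [-6.8, -2.3, 20.0]
finger_gap: -0.0001
grip_force: 9.9
clock: 12.8
tcp_pos: [0.5088, 0.1199, 0.0771]
orientation: [0.0, 0.989, 0.147, 0.001]
wrist_force: [-9.5, -2.7, 26.8]
finger_gap: -0.0001
grip_force: 13.2
```

At the stop. I release and check.

```bash
python3 -m inch '[0,0,-1,0,0,0,-2,0,0,0,-3,0,0,0,-3,0,0,0,-3,0]'
python3 -m inch '[-2,0,-1,0,-2,0,0,0,-2,0,0,0,-2,0,0,0,0,0,0,0]'
python3 -m inch '[0,0,0,0,0,0,0,0,0,0,0,0,0,0,0,0,0,0,0,0]'
python3 -m inch '[0,0,0,0,0,0,0,0,0,0,0,0,0,0,0,0,0,0,0,0]'
python3 - <<'E'
from h import *
i=eyes.read_camera("side")[:,:,::-1];cv2.imwrite("pics/s4.png",cv2.resize(i[60:320,100:420],None,fx=2.3,fy=2.3))
E
```

```text
clock: 13.22
tcp_pos: [0.5084, 0.1202, 0.195]
orientation: [-0.0, 0.989, 0.147, -0.0]
wrist_force: [1.2, -0.3, -0.3]
finger_gap: -0.0
grip_force: 0.0
clock: 13.63
tcp_pos: [0.4287, 0.0964, 0.2039]
orientation: [-0.0, 0.989, 0.147, -0.001]
wrist_force: [-0.4, 0.2, -0.2]
finger_gap: -0.0
grip_force: 0.0
clock: 14.05
tcp_pos: [0.4327, 0.0968, 0.2041]
orientation: [-0.0, 0.989, 0.147, -0.0]
wrist_force: [0.2, -0.6, -1.5]
finger_gap: -0.0003
grip_force: 0.0
clock: 14.47
tcp_pos: [0.4321, 0.0966, 0.2043]
orientation: [0.0, 0.989, 0.147, -0.0]
wrist_force: [1.1, 0.2, -0.1]
finger_gap: 0.0002
grip_force: 0.0
```

View pics/s4.png

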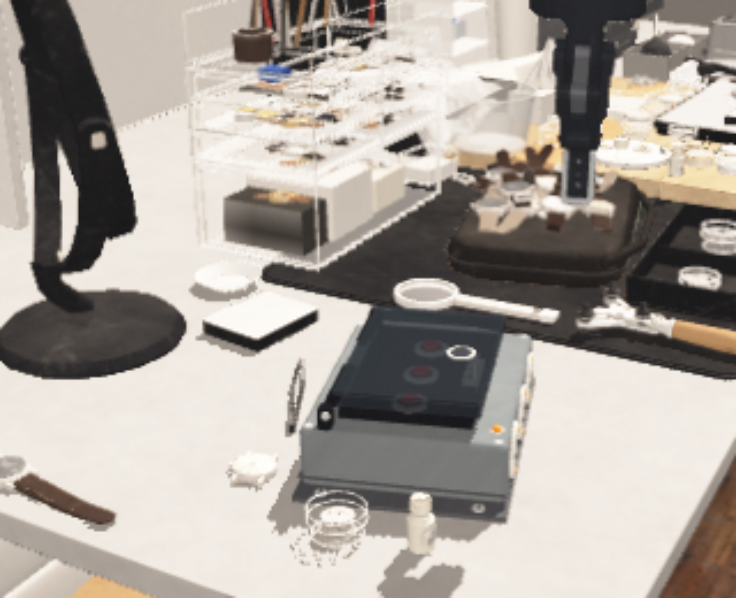

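The cover is latched shut, with the ring at (461,352) in the crop. The loose things are in place and the arm is clear, so I hand in.

```bash
python3 -c "
from workcell import env
print(env.hand_in())"
```

```text
the job is handed in; nothing more can be done
None
```

The cover popped open, the tripped middle button was pushed to its stop, and the cover is shut and latched; nothing round the box was touched as far as the pictures show, and the job was handed in at about 14.5 s (no verdict was returned).

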